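# Load, clamp and time the cake-mould press

### The arm

A 6-joint arm with a two-finger parallel gripper is mounted at the origin on the work surface. World frame = base frame: x ahead of the robot, y to its left, z up, the work surface at z = 0. Lengths are in m, angles in rad, forces in N, time in s.
With the tool pointing down it reaches from about 0.2 to 0.875 m from the base axis. Payload 3.4 kg.
Tool frame: the origin (TCP) lies between the finger pads; the fingertips stand 25 mm ahead of it and the grasp point (between the pads) lies 6 mm ahead of it (r.nose_length is the z of the fingertips in the tool frame, in m); z points along the fingers, y is the line along which they close (so a half turn about z gives the same grasp; the last joint's range is limited). The gripper opens to 94 mm and grips with 3 to 60 N. Pads are 16 mm wide; open, the fingers measure 119 mm over their backs; the gripper's body (75 mm by 177 mm) begins 78 mm behind the grasp point.
Start: joints at [1.226, 0.276, 1.505, -0, 1.361, -0.121], TCP at [0.128, 0.561, 0.23] pointing down, gripper open.
Joint ranges: [-2.89, 2.89], [-0.75, 2.08], [0.22, 2.7], [-1.18, 4.32], [0.11, 2.71], [-2.7, 2.7]. Speed limits (rad/s): [2.57, 2.57, 3.14, 3.14, 3.14, 3.14].

### API

Orientations are given as a unit quaternion [w, x, y, z].
In Python, from plant import r, gripper_to, inverse_kinematics, vision, models, telemetry gives the robot as it stands. Calls block until the motion is done:
- r.move_to(position, orientation): joint-space move of the TCP to a pose.
- r.move_l(position, rot=None, vel=0.15, guard=None): straight line of the TCP; rot=None keeps the orientation; vel is the mean speed in m/s. With guard (N) it stops when the force on the tool has changed by that much, and returns True; else False.
- r.movej(angles): joint-space move.
- gripper_to(opening, f_grip=None): finger opening in m; f_grip is the grip in N (None keeps the last); returns when the fingers have stopped.
- r.hold(seconds).
- inverse_kinematics(position, orientation): joint angles nearest the present ones, or None.
- vision.snapshot(name): name is "scene" or "top" or "wrist"; returns the picture (400x640x3 uint8, red, green, blue); there is no depth.
- vision.get_calibration(name): a dict with "fx", "fy", "cx", "cy" (pixels), "D" ([k1, k2, p1, p2, k3] as OpenCV has them; the pictures are not rectified), "position" and "orientation" of the camera in the world. Camera axes: x right, y down, z forward; pixel columns grow to the right and rows downward; lengths in m; the calibration is good to about 2 mm. A picture is of the moment at which its call begins: read the wrist's pose just before it. get_calibration takes no time and is no camera call; for the wrist camera it gives the pose at the moment of the call.
A pose or a line that the arm cannot do raises r.PlanningError and nothing moves.
- r.sign_off(): hands the job in; it is judged then, once.
Trained networks look in the newest picture that a camera, given by its name, has taken for a name from the list of things; names that differ only in an ending like _2 or _b are one class to them, and where a whole thing is asked for, a point or a joint stands for the part that bears it (a point fixed in the world has none). Each returns a list of dicts, best first, with "score" (0 to 1); they miss things now and then, are a little off and sometimes report something else, mostly with a low value. They report only what shows in the picture. A call takes as long as a camera call. They do not tell look-alikes from the thing itself.
- models.boxes_of(thing, camera): "at" ([x, y, z] in m, in world coordinates, good to about 4 mm: the middle of the surface that is visible of it).
- models.regions_of(thing, camera): "pixels" (400x640 bool, what is visible of it).
- models.mark_of(thing, camera): "at" ([x, y, z] in m, in world coordinates, good to about 4 mm: a listed point, or the origin of a listed thing).
Readings, each from a call of its own:
- telemetry.current_t(): time.
- telemetry.current_joints(): joint angles.
- telemetry.current_dq(): joint speeds.
- telemetry.current_joint_efforts(): joint torques, N m.
- telemetry.current_ee_pos(): TCP position.
- telemetry.current_tool_rot(): TCP orientation.
- telemetry.current_wrist_force(): force on the tool from outside, world axes, zero at the start.
- telemetry.current_torque(): the same for the moment, N m.
- telemetry.current_opening(): finger opening in m.
- telemetry.current_finger_force(): force on a finger pad.
Only numpy, scipy, OpenCV 4.12 (cv2) and the standard library are available. Lean on these libraries where they do the work, as an engineer would, in place of code of your own. Each camera call takes 0.05 s, during which the arm holds its last target. There are 200 camera calls.

### The job

Put the orange-gripped weights from the blue mat onto the press platform one at a time until the dial's needle rests in the green, then swing the red cam lever fully over centre to clamp the sliding tube. Then take all the weights off again and leave every weight standing on the blue mat, with the needle held in the green by the clamp, and wind the timer knob clockwise to its end stop. Leave the bottle, tub and mug where they are.

Things in the scene. Friction and masses are not known exactly. Their poses are not given: they have to be found in the camera images.
- platform (a point): Centre of the floor of the press platform: a flat steel tray, inside 200 mm (its x) by 140 mm (its y), rim 12 mm high and 4 mm thick, carried on the sliding tube of a white mould press. It stands 156 mm above the bench when empty and sinks on the mould's springs by 20 mm for each kg put on it (45 mm at most). It holds four weights in two rows of two, long sides along its x. z is up.
- needle (a joint): Angle (rad) of the black needle of the dial, which faces up on the white housing just beyond the platform (165 mm from its centre along its +x; housing 104 mm square, 56 mm high): 0 with the platform empty, when it points to the platform's +y, growing clockwise by 0.8 rad for each kg on the platform; it follows the platform's height (40 rad per m). The green sector runs from 0.92 to 1.48, the red one from 1.48 to 1.9.
- lever_pin (a point): Pivot of the red cam lever, half-way up the lever (84 mm above the bench): a vertical pin beside the tube, 135 mm from the platform's centre along the platform's +y. Its axes are those of the platform. A fixed plate covers pin and tube up to 99 mm above the bench, within 18 mm of them in the platform's x; at its outer side it ends 15 mm beyond the pin.
- lever_pad (a point): Point on the red cam lever 72 mm out from its pivot, half-way up, where to push it. The lever is a level bar 12 mm wide and 22 mm high (73 to 95 mm above the bench) from 21 to 95 mm out from the pivot, with 60 mm of air below it except over the guide block (65 mm high, within 25 mm of the pin in the platform's x and 28 mm in its y). It swings level about the pin, anticlockwise seen from above to clamp, and comes to rest lying towards the platform's -x side.
- lever (a joint): Angle (rad) of the cam lever: 0 fully open (tube slides freely), growing as it is swung shut. The cam begins to bite at about 1.1, is over centre at 1.95 and stops at 2.2, where it stays by itself. It takes about 4 N at the pad. Shut, it holds the tube and platform where they are.
- mat_center (a point): Centre of the blue mat, 230 mm (its x) by 260 mm (its y) inside a black border, 1 mm thick, flat on the bench; look only: weights on it stand at bench height.
- timer_grip (a point): Grip point of the press's timer knob, on its vertical axis 37 mm above the bench: a black bar 47 mm long (this point's x, turns with the knob), 14 mm wide, from 14 to 44 mm above the bench, over a 50 mm disc on a white base 74 mm across and 6 mm high fixed to the bench.
- timer (a joint): Angle (rad) of the timer knob, growing clockwise seen from above; end stop (fully wound) at 2.4. Stays where it is left (light friction).
- w1_center (a point): Centre (half-way up, 31 mm above its underside) of press weight 1: a steel slab 84 mm (x) by 46 mm (y) by 24 mm high with an upright orange grip fin on top, 60 mm (x) by 12 mm (y) by 38 mm high, 62 mm high in all. Weights look alike but weigh 0.3 to 0.65 kg each. Four to six of them are there.
- w2_center (a point): Centre (half-way up, 31 mm above its underside) of press weight 2: a steel slab 84 mm (x) by 46 mm (y) by 24 mm high with an upright orange grip fin on top, 60 mm (x) by 12 mm (y) by 38 mm high, 62 mm high in all. Weights look alike but weigh 0.3 to 0.65 kg each. Four to six of them are there.
- w3_center (a point): Centre (half-way up, 31 mm above its underside) of press weight 3: a steel slab 84 mm (x) by 46 mm (y) by 24 mm high with an upright orange grip fin on top, 60 mm (x) by 12 mm (y) by 38 mm high, 62 mm high in all. Weights look alike but weigh 0.3 to 0.65 kg each. Four to six of them are there.
- w4_center (a point): Centre (half-way up, 31 mm above its underside) of press weight 4: a steel slab 84 mm (x) by 46 mm (y) by 24 mm high with an upright orange grip fin on top, 60 mm (x) by 12 mm (y) by 38 mm high, 62 mm high in all. Weights look alike but weigh 0.3 to 0.65 kg each. Four to six of them are there.
- w5_center (a point): Centre (half-way up, 31 mm above its underside) of press weight 5: a steel slab 84 mm (x) by 46 mm (y) by 24 mm high with an upright orange grip fin on top, 60 mm (x) by 12 mm (y) by 38 mm high, 62 mm high in all. Weights look alike but weigh 0.3 to 0.65 kg each. Four to six of them are there.
- w6_center (a point): Centre (half-way up, 31 mm above its underside) of press weight 6: a steel slab 84 mm (x) by 46 mm (y) by 24 mm high with an upright orange grip fin on top, 60 mm (x) by 12 mm (y) by 38 mm high, 62 mm high in all. Weights look alike but weigh 0.3 to 0.65 kg each. Four to six of them are there.
- bottle_center (a point): Centre, half-way up, of a lilac drinking bottle, 68 mm across, 200 mm high: a bystander, to be left alone.
- tub_center (a point): Centre, half-way up, of a red open tub 120 mm square, 90 mm high: a bystander, to be left alone.
- mug_center (a point): Centre, half-way up, of a black mug 80 mm across, 100 mm high: a bystander, to be left alone.
Mind the look-alikes: they are no part of the job. Leave any brown or yellow look-alike of the part that bears w2_center alone.

How it is judged:
On the way, in this order (a step that is already met when the one before it is completed fails the run):
1. weights on the platform, let go of, bring the needle to rest in the green while the lever is still open (value of joint needle between 0.9 and 1.5 rad and value of joint lever below 1 rad and contact force between the fingers and ram below 0.3 N and contact force between the fingers and w1 below 0.3 N and contact force between the fingers and w2 below 0.3 N and contact force between the fingers and w3 below 0.3 N and contact force between the fingers and w4 below 0.3 N and contact force between the fingers and w5 below 0.3 N and contact force between the fingers and w6 below 0.3 N and velocity of joint needle between -0.1 and 0.1 rad/s), for 0.4 s.
2. the cam lever is shut over centre with the needle still in the green (value of joint needle between 0.88 and 1.52 rad and value of joint lever above 2.05 rad), for 0.3 s.
At the end, for the whole second after the job is handed in: The lever is shut past its over-centre point (above 2.05 rad), the needle is still in the green (0.86 to 1.52 rad allowed) with no weight on the platform, the timer knob is within 0.1 rad of its end stop, and every weight stands upright and at rest with its centre over the blue mat (value of joint needle between 0.86 and 1.52 rad and value of joint lever above 2.05 rad and value of joint timer above 2.3 rad and x of w1_center in the frame of mat_center between -0.117 and 0.117 m and y of w1_center in the frame of mat_center between -0.132 and 0.132 m and height (world z) of each of w1_center, w2_center, w3_center, w4_center, w5_center, w6_center below 0.045 m and angle between each of w1_center, w2_center, w3_center, w4_center, w5_center, w6_center's own z axis and vertical below 0.15 rad and linear speed of each of w1, w2, w3, w4, w5, w6 below 0.03 m/s and x of w2_center in the frame of mat_center between -0.117 and 0.117 m and y of w2_center in the frame of mat_center between -0.132 and 0.132 m and x of w3_center in the frame of mat_center between -0.117 and 0.117 m and y of w3_center in the frame of mat_center between -0.132 and 0.132 m and x of w4_center in the frame of mat_center between -0.117 and 0.117 m and y of w4_center in the frame of mat_center between -0.132 and 0.132 m and x of w5_center in the frame of mat_center between -0.117 and 0.117 m and y of w5_center in the frame of mat_center between -0.132 and 0.132 m and x of w6_center in the frame of mat_center between -0.117 and 0.117 m and y of w6_center in the frame of mat_center between -0.132 and 0.132 m); the robot touches nothing.
It fails at once if the bottle is shifted by more than 30 mm or tipped (distance of bottle_center from where it was at the start of the episode above 0.03 m or angle between bottle_center's own z axis and vertical above 0.35 rad).
It fails at once if the tub is shifted by more than 30 mm or tipped (distance of tub_center from where it was at the start of the episode above 0.03 m or angle between tub_center's own z axis and vertical above 0.35 rad).
It fails at once if the mug is shifted by more than 30 mm or tipped (distance of mug_center from where it was at the start of the episode above 0.03 m or angle between mug_center's own z axis and vertical above 0.35 rad).
Of w1, w2, w3, w4, w5, w6 only 4 to 6 are there at a start; the rules pass over those that are not, and their reading is None.
At some moment in a run one of w1, w2, w3, w4, w5, w6 may be knocked a few centimetres aside while the robot is not near it.
It also fails if it takes over 210 s, if anything falls off the work surface, if the arm or the gripper's body presses on something with over 40 N, if the wrist force passes 120 N, or if a joint passes its speed limit or range.

## Working session

There is one attempt and no reset: what is moved stays moved. The work goes in short steps, each a Python script; the robot and the scene stay as the last script left them, time stands still between calls to the robot, and variables do not carry over. Pictures are saved under pics/ and viewed, at most 14 in all, crops included, and the job is handed in when it is done.

```bash
ls; mkdir -p pics
python3 - <<'E'
from plant import r,vision,models,telemetry
import cv2
for n in ("scene","top"):
    im=vision.snapshot(n); cv2.imwrite(f"pics/{n}0.png",im[:,:,::-1])
    c=vision.get_calibration(n); print(n,c)
    for t in ("platform","lever_pin","lever_pad","mat_center","timer_grip","w1_center","bottle_center","tub_center","mug_center"):
        print(t,[( [round(float(v),3) for v in d["at"]],round(float(d["score"]),2)) for d in models.mark_of(t,n)][:8])
print(telemetry.current_t())
E
```

```text
pics
scene {'fx': 426.365199332603, 'fy': 426.365199332603, 'cx': 315.25581988685303, 'cy': 197.44293681136796, 'D': array([-0.10090092,  0.        ,  0.        ,  0.        ,  0.        ]), 'position': array([ 1.03461324, -0.76474815,  0.96793216]), 'orientation': array([-0.3813963 ,  0.87919881,  0.26007418, -0.11793104])}
platform [([0.578, -0.246, 0.155], 0.77), ([0.509, 0.257, 0.03], 0.31)]
lever_pin [([0.576, -0.112, 0.085], 0.56)]
lever_pad [([0.605, -0.045, 0.083], 0.67)]
mat_center [([0.571, 0.193, -0.001], 0.79)]
timer_grip [([0.411, 0.194, 0.038], 0.72)]
w1_center []
bottle_center [([0.776, -0.09, 0.101], 0.68), ([0.526, 0.183, 0.03], 0.59)]
tub_center [([0.6, -0.471, 0.046], 0.65), ([0.413, 0.192, 0.037], 0.59)]
mug_center [([0.332, 0.452, 0.049], 0.59), ([0.612, 0.272, 0.032], 0.38), ([0.567, 0.189, 0.0], 0.32)]
top {'fx': 373.1164663385866, 'fy': 373.1164663385866, 'cx': 323.7197099309199, 'cy': 194.49545371655674, 'D': array([-0.03264693,  0.        ,  0.        ,  0.        ,  0.        ]), 'position': array([ 0.44559861, -0.02993065,  1.30343688]), 'orientation': array([-0.0345061 ,  0.71081852, -0.70197119,  0.0279786 ])}
platform [([0.579, -0.244, 0.156], 0.73), ([0.525, 0.177, 0.034], 0.3)]
lever_pin [([0.571, -0.108, 0.086], 0.67)]
lever_pad [([0.606, -0.045, 0.08], 0.48)]
mat_center [([0.576, 0.196, 0.002], 0.75)]
timer_grip [([0.415, 0.193, 0.036], 0.66)]
w1_center []
bottle_center [([0.773, -0.09, 0.101], 0.67), ([0.511, 0.255, 0.031], 0.6)]
tub_center [([0.603, -0.472, 0.044], 0.63)]
mug_center [([0.332, 0.448, 0.053], 0.97)]
1.0
```

View pics/scene0.png

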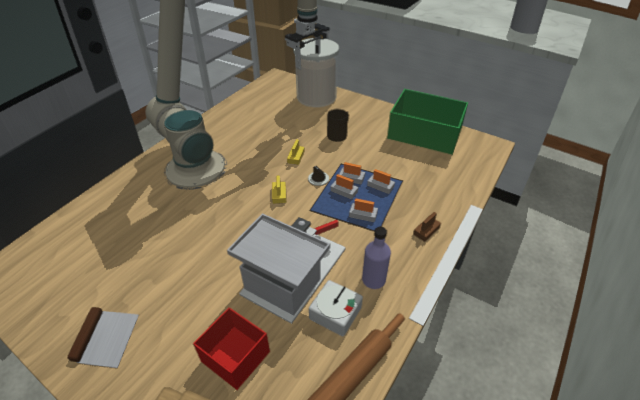

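View pics/top0.png

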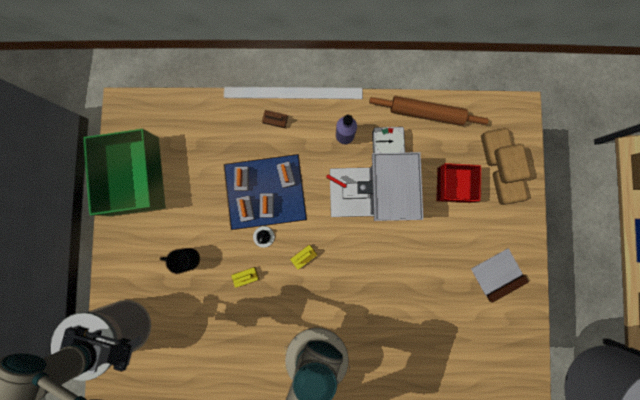

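The top picture shows four orange-finned weights on the mat, at px (240,178), (286,174), (245,208) and (266,205). The timer knob is at (263,237) and the lever at (336,181). The tray is around (397,187) and the dial at (388,138). The yellow and brown look-alikes are off the mat.

```bash
cat > h.py <<'E'
from plant import r,gripper_to,inverse_kinematics,vision,models,telemetry
import cv2,numpy as np
from scipy.spatial.transform import Rotation as R
def down(psi): return [0,np.cos(psi/2),np.sin(psi/2),0]   # tool x at world angle psi, y at psi-90deg
def rays(cal,uv):
    K=np.array([[cal["fx"],0,cal["cx"]],[0,cal["fy"],cal["cy"]],[0,0,1]])
    n=cv2.undistortPoints(np.float64(uv).reshape(-1,1,2),K,np.float64(cal["D"])).reshape(-1,2)
    q=cal["orientation"]; return R.from_quat([q[1],q[2],q[3],q[0]]).apply(np.c_[n,np.ones(len(n))])
def plane(cal,uv,z):
    d=rays(cal,uv); p=np.array(cal["position"]); return p+d*((z-p[2])/d[:,2])[:,None]
def pix(cal,P):
    q=cal["orientation"]; m=R.from_quat([q[1],q[2],q[3],q[0]]).inv()
    K=np.array([[cal["fx"],0,cal["cx"]],[0,cal["fy"],cal["cy"]],[0,0,1]])
    return cv2.projectPoints(m.apply(np.atleast_2d(P)-np.array(cal["position"])),np.zeros(3),np.zeros(3),K,np.float64(cal["D"]))[0].reshape(-1,2)
def snap(n,save=None):
    cal=vision.get_calibration(n); im=vision.snapshot(n)
    if save: cv2.imwrite(f"pics/{save}.png",im[:,:,::-1])
    return im,cal
def fins(im,cal,ztop=0.062,amin=40):
    """orange fins: list of (x,y,long-axis angle, area px), refined by matching the projected fin box"""
    h=cv2.cvtColor(im,cv2.COLOR_RGB2HSV)
    m=cv2.inRange(h,(5,170,110),(17,255,255))
    n,lab,st,_=cv2.connectedComponentsWithStats(m); out=[]
    for i in range(1,n):
        if st[i,4]<amin: continue
        v,u=np.where(lab==i); uv=np.c_[u,v]
        p=plane(cal,uv,ztop-0.012)[:,:2]; 
        (cx,cy),(w,hh),a=cv2.minAreaRect(p.astype(np.float32)*1000)
        if w<hh: a+=90
        x0=np.array([cx/1000,cy/1000,np.radians(a)])
        tgt=(lab==i)
        y0,y1,xa,xb=max(v.min()-6,0),v.max()+6,max(u.min()-6,0),u.max()+6
        bx=np.array([[sx*.03,sy*.006,z] for sx in(-1,1) for sy in(-1,1) for z in(ztop-.038,ztop)])
        S=4
        T=cv2.resize(tgt[y0:y1,xa:xb].astype(np.float32),None,fx=S,fy=S,interpolation=cv2.INTER_LINEAR)
        def cost(q):
            c,s=np.cos(q[2]),np.sin(q[2])
            P=np.c_[q[0]+c*bx[:,0]-s*bx[:,1],q[1]+s*bx[:,0]+c*bx[:,1],bx[:,2]]
            hu=cv2.convexHull(((pix(cal,P)-[xa,y0]+.5)*S).astype(np.float32))
            M=np.zeros_like(T); cv2.fillConvexPoly(M,hu.astype(np.int32),1.0); return np.abs(M-T).sum()
        from scipy.optimize import minimize
        sx=np.array([x0,x0+[.006,0,0],x0+[0,.006,0],x0+[0,0,.15]])
        q=minimize(cost,x0,method="Nelder-Mead",options=dict(initial_simplex=sx,maxiter=120)).x
        out.append((round(q[0],4),round(q[1],4),round((q[2]+np.pi/2)%np.pi-np.pi/2,3),int(st[i,4]),round(float(cost(q)/T.sum()),2)))
    return out
E
python3 - <<'E'
from h import *
print(R.from_quat(np.roll(telemetry.current_tool_rot(),-1)).as_matrix().round(2).tolist())
im,cal=snap("top"); print(fins(im,cal,amin=15))
r.move_to([0.53,0.19,0.34],down(np.pi/2))
im,cal=snap("wrist","w1"); print(cal["position"],telemetry.current_ee_pos(),fins(im,cal),telemetry.current_t(),telemetry.current_joints())
print([d["at"] for d in models.mark_of("timer_grip","wrist")])
E
```

```text
[[-0.98, 0.22, 0.0], [0.22, 0.98, 0.0], [-0.0, 0.0, -1.0]]
[(np.float64(0.8863), np.float64(-0.2098), np.float64(1.404), 47, 2.07), (np.float64(0.878), np.float64(-0.2925), np.float64(1.388), 86, 1.0), (np.float64(0.864), np.float64(-0.3624), np.float64(1.513), 48, 1.88), (np.float64(0.8496), np.float64(-0.4434), np.float64(1.397), 186, 0.73), (np.float64(0.7978), np.float64(-0.4886), np.float64(-0.776), 31, 1.0), (np.float64(0.6314), np.float64(0.1181), np.float64(0.327), 43, 0.94), (np.float64(0.6146), np.float64(0.2739), np.float64(0.087), 51, 1.23), (np.float64(0.5234), np.float64(0.1832), np.float64(0.093), 58, 0.73), (np.float64(0.5077), np.float64(0.2553), np.float64(0.387), 48, 1.26)]
[0.52842721 0.2693652  0.4940598 ] [0.52950223 0.19092728 0.33981068] [(np.float64(0.6136), np.float64(0.2713), np.float64(0.022), 341, 0.43), (np.float64(0.5087), np.float64(0.255), np.float64(0.244), 350, 0.3), (np.float64(0.521), np.float64(0.1807), np.float64(0.047), 466, 0.29), (np.float64(0.6303), np.float64(0.1165), np.float64(0.209), 579, 0.27)] 3.1083 [2.22181651e-01 2.17472719e-01 1.32043950e+00 4.21647140e-04
 1.60413187e+00 2.20593323e-01]
[[0.4128, 0.1857, 0.035]]
```

View pics/w1.png

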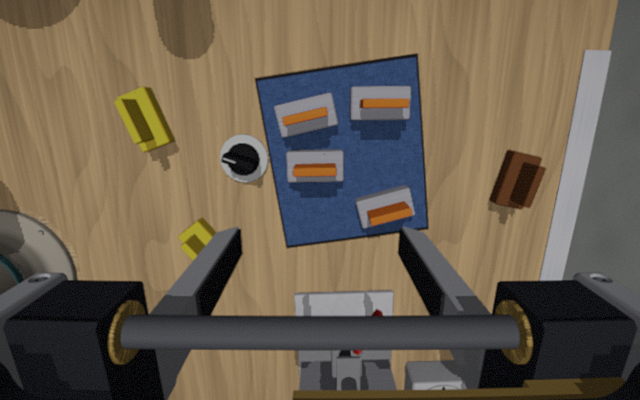

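The wrist view shows the four weights on the mat, with fins at px (305,116), (385,103), (315,170) and (389,213). The knob is at (243,158) with its pointer towards -x. I'll start with the nearest weight.

```bash
cat >> h.py <<'E'
PL=np.array([0.5775,-0.245]); YAW=0.03
SL=[(.048,-.033),(-.048,-.033),(.048,.033),(-.048,.033)]
def slot(i):
    c,s=np.cos(YAW),np.sin(YAW); a,b=SL[i]; return PL+[c*a-s*b,s*a+c*b]
def near(fs,xy): return min(fs,key=lambda f:np.hypot(f[0]-xy[0],f[1]-xy[1]))
def pick(x,y,a,zb=0.0,zup=0.32):
    """grasp fin at x,y, angle a, underside at zb; returns opening, mass"""
    gripper_to(0.05); r.move_to([x,y,zb+0.14],down(a)); r.hold(.15); f0=telemetry.current_wrist_force()[2]
    r.move_l([x,y,zb+0.054],vel=.12); gripper_to(0.0,30)
    r.move_l([x,y,zb+0.15],vel=.15); r.hold(.3)
    m=(f0-telemetry.current_wrist_force()[2])/9.81
    r.move_l([x,y,zup],vel=.25); return telemetry.current_opening(),m
def place(x,y,a,zb,g=3.):
    r.move_to([x,y,max(zb+0.1,.30) if zb>.05 else zb+.12],down(a)); r.move_l([x,y,zb+0.067],vel=.15); r.hold(.2)
    hit=r.move_l([x,y,zb+0.035],vel=.03,guard=g); z=telemetry.current_ee_pos()[2]
    gripper_to(0.045); r.hold(.3); r.move_l([x,y,max(z+.09,.3 if zb>.05 else 0)],vel=.25); return hit,z
E
python3 - <<'E'
from h import *
print(pick(.6303,.1165,.209)); x,y=slot(0); print(place(x,y,YAW,.156),telemetry.current_t())
r.move_to([x-.0,y+.02,.36],down(0)); im,cal=snap("wrist","w2"); print(cal["position"],telemetry.current_t())
E
```

```text
(0.011737730313155184, np.float64(0.18894587454391748))
(True, np.float64(0.2079465996216134)) 13.125
[ 0.70419898 -0.25631249  0.51391769] 13.5333
```

View pics/w2.png

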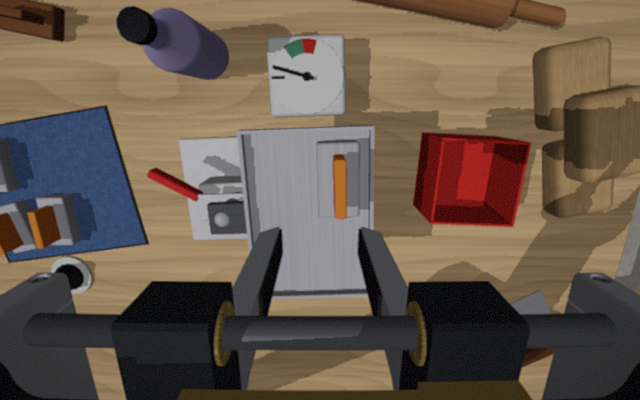

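The wrist view shows weight 1 well inside the tray at px (340,180), and the needle at (290,70), about 15° clockwise of +y. Next I'll measure the needle in code and add a second weight.

```bash
cat >> h.py <<'E'
def needle(im,cal):
    c=PL+.165*np.array([np.cos(YAW),np.sin(YAW)])
    g=np.arange(-.046,.0461,.001); X,Y=np.meshgrid(g,g); rad=np.hypot(X,Y)
    best=None
    uv=pix(cal,np.c_[c[0]+X.ravel(),c[1]+Y.ravel(),np.full(X.size,.058)]).astype(np.float32)
    col=cv2.remap(im,uv[:,0].reshape(X.shape),uv[:,1].reshape(X.shape),cv2.INTER_LINEAR)
    dark=(col.max(2)<75)
    hub=dark&(rad<.02); # recentre on hub: densest 9 mm blob
    d=cv2.boxFilter(dark.astype(np.float32),-1,(9,9))*(rad<.02); j,i=np.unravel_index(d.argmax(),d.shape)
    dx,dy=X-g[i],Y-g[j]; rr=np.hypot(dx,dy); k=dark&(rr>.008)&(rr<.026)
    a=np.arctan2(dx[k],dy[k])-0  # clockwise from +y towards +x
    m=np.angle(np.exp(1j*a).mean())+YAW; return round(float(m),3),int(k.sum()),[round(float(v),4) for v in (g[i],g[j])]
def lookneedle(save=None):
    r.move_to([.62,-.25,.36],down(0)); r.hold(.3); return needle(*snap("wrist",save))
def lookmat(save=None):
    r.move_to([.53,.19,.34],down(np.pi/2)); r.hold(.1)
    return [f for f in fins(*snap("wrist",save)) if f[1]>0.03 and f[4]<.7]
E
python3 - <<'E'
from h import *
im=cv2.imread("pics/w2.png")[:,:,::-1]; cal=vision.get_calibration("wrist"); print(needle(im,cal))
fs=lookmat(); print(fs)
f=near(fs,(.521,.181)); print(pick(*f[:3])); x,y=slot(1); print(place(x,y,YAW,.150))
print(lookneedle("w3"),telemetry.current_t())
E
```

```text
(0.294, 63, [-0.003, 0.001])
[(np.float64(0.6152), np.float64(0.2711), np.float64(-0.018), 341, 0.44), (np.float64(0.5088), np.float64(0.255), np.float64(0.259), 346, 0.31), (np.float64(0.5199), np.float64(0.1817), np.float64(0.041), 456, 0.3)]
(0.011461405770668558, np.float64(0.4573413261998215))
(True, np.float64(0.2004689402634042))
(0.739, 63, [-0.002, 0.001]) 26.2667
```

View pics/w3.png

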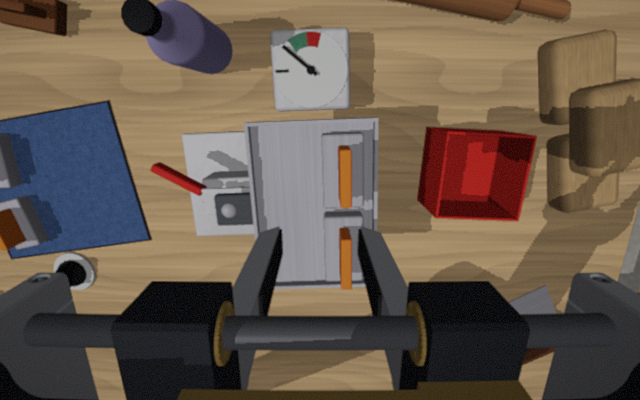

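Both weights sit in the right-hand row of the tray, and the needle reads about 0.74, short of the green. I'll add the third.

Run:
```python
from h import *
fs=lookmat(); print(fs)
f=near(fs,(.614,.271)); print(pick(*f[:3])); x,y=slot(2); print(place(x,y,YAW,.140))
print(lookneedle("w4"))
print("pad",[d["at"] for d in models.mark_of("lever_pad","wrist")],[d["at"] for d in models.mark_of("lever_pin","wrist")],telemetry.current_t())
```

```text
[(np.float64(0.6166), np.float64(0.2714), np.float64(0.011), 342, 0.43), (np.float64(0.5083), np.float64(0.2551), np.float64(0.253), 345, 0.31)]
(0.011556793169232296, np.float64(0.5248682508559506))
(True, np.float64(0.18450742142502985))
(1.151, 63, [-0.002, 0.001])
pad [[0.6065, -0.0426, 0.0861]] [[0.5741, -0.114, 0.0808]] 39.3667
```

View pics/w4.png

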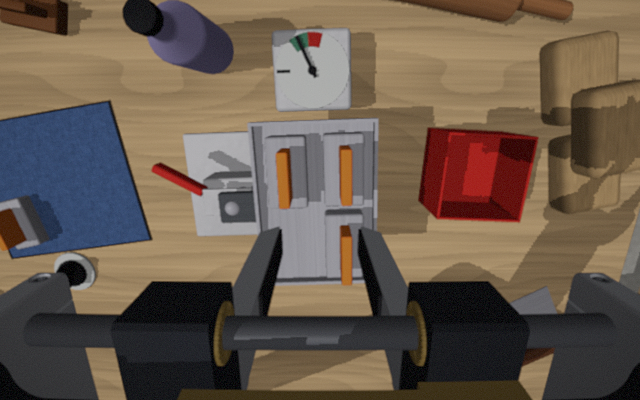

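The needle now reads about 1.15, in the green, with three weights on the tray. The lever is still open at px (180,180). Next I'll swing it.

```bash
cat > lever.py <<'E'
from h import *
pin=np.array([.5735,-.111]); th0=np.radians(64)
def pos(th,extra=0.):
    n=np.array([-np.sin(th),np.cos(th)]); d=.006+.0125*abs(n[0])+.008*abs(n[1])+extra
    return pin+.072*np.array([np.cos(th),np.sin(th)])-n*d
Z=.098; o=down(np.pi/2)
gripper_to(0.0,10)
p=pos(th0,.012); r.move_to([*p,.27],o); r.move_l([*p,Z],vel=.15)
f0=telemetry.current_wrist_force()
for th in np.radians(np.arange(64,194,6)):
    hit=r.move_l([*pos(th),Z],vel=.1,guard=25); f=telemetry.current_wrist_force()-f0
    if np.linalg.norm(f)>3 or hit: print(round(np.degrees(th)),hit,f.round(1))
    if hit: break
p=telemetry.current_ee_pos(); r.move_l([p[0],p[1]+.02,Z],vel=.1); r.move_l([p[0],p[1]+.02,.25],vel=.25)
print(lookneedle("w5"),telemetry.current_t())
print("pad",[d["at"] for d in models.mark_of("lever_pad","wrist")])
E
python3 lever.py
```

```text
172 False [ 5.6 10.6 -1.1]
178 False [10.9 30.3 -1.6]
184 False [16.8 48.3  0.4]
190 False [22.  63.   1.3]
(1.158, 64, [-0.002, 0.001]) 51.0833
pad [[0.5095, 0.2573, 0.0322], [0.6229, -0.2089, 0.1603]]
```

```bash
sleep 1
```

```text
(no output)
```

View pics/w5.png

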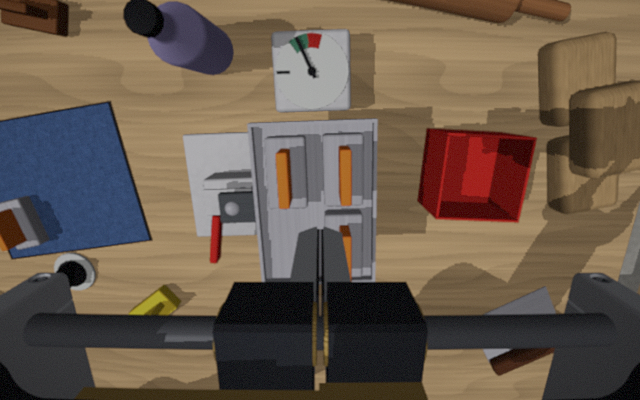

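The needle still reads 1.158, and the red lever now lies towards -x, px (218,215) to (213,262). I'll check its angle, then take the weights off.

Run:
```python
from h import *
im,cal=snap("wrist")
h=cv2.cvtColor(im,cv2.COLOR_RGB2HSV); m=(cv2.inRange(h,(0,180,90),(4,255,255))|cv2.inRange(h,(175,180,90),(180,255,255)))>0
v,u=np.where(m); k=(u>190)&(u<240)&(v>200)&(v<275); q=plane(cal,np.c_[u[k],v[k]],.095)[:,:2]
d=np.linalg.svd(q-q.mean(0),full_matrices=False)[2][0]; print("lever dir deg",np.degrees(np.arctan2(d[1],d[0]))%180,k.sum(),q.mean(0))
fs=[f for f in fins(im,cal,ztop=.189,amin=60) if abs(f[0]-.58)<.12 and abs(f[1]+.245)<.09]; print(fs,[slot(i).round(4).tolist() for i in range(3)])
```

```text
lever dir deg 171.4962940290533 333 [ 0.51523642 -0.1022803 ]
[(np.float64(0.6201), np.float64(-0.2768), np.float64(0.062), 620, 0.32), (np.float64(0.6154), np.float64(-0.2092), np.float64(-0.043), 560, 0.59), (np.float64(0.5375), np.float64(-0.2851), np.float64(0.227), 177, 1.61)] [[0.6265, -0.2765], [0.5305, -0.2794], [0.6245, -0.2106]]
```

Run:
```python
from h import *
cal=vision.get_calibration("wrist")
for n,box in (("w4",(145,215,155,200)),("w5",(190,240,200,275))):
    im=np.ascontiguousarray(cv2.imread(f"pics/{n}.png")[:,:,::-1])
    h=cv2.cvtColor(im,cv2.COLOR_RGB2HSV); m=(cv2.inRange(h,(0,180,50),(5,255,255))|cv2.inRange(h,(172,180,50),(180,255,255)))>0
    v,u=np.where(m); k=(u>box[0])&(u<box[1])&(v>box[2])&(v<box[3]); q=plane(cal,np.c_[u[k],v[k]],.092)[:,:2]
    d=np.linalg.svd(q-q.mean(0),full_matrices=False)[2][0]; print(n,np.degrees(np.arctan2(d[1],d[0]))%180,k.sum(),q.mean(0))
    P=pix(cal,np.r_[[[.5735,-.111,.099]],[[.5735+.058*np.cos(t),-.111+.058*np.sin(t),.095] for t in np.radians([45,64,171,190])]]).round(0).tolist(); print(P)
a=cv2.imread("pics/w4.png")[140:280,130:270]; b=cv2.imread("pics/w5.png")[140:280,130:270]
cv2.imwrite("pics/crop1.png",cv2.resize(np.hstack([a,b]),None,fx=2.8,fy=2.8,interpolation=cv2.INTER_CUBIC))
```

```text
w4 61.75514537392655 569 [ 0.60273797 -0.05930867]
[[216.0, 201.0], [184.0, 170.0], [177.0, 181.0], [214.0, 239.0], [228.0, 239.0]]
w5 171.48329523952066 396 [ 0.51441668 -0.10258226]
[[216.0, 201.0], [184.0, 170.0], [177.0, 181.0], [214.0, 239.0], [228.0, 239.0]]
```

View pics/crop1.png

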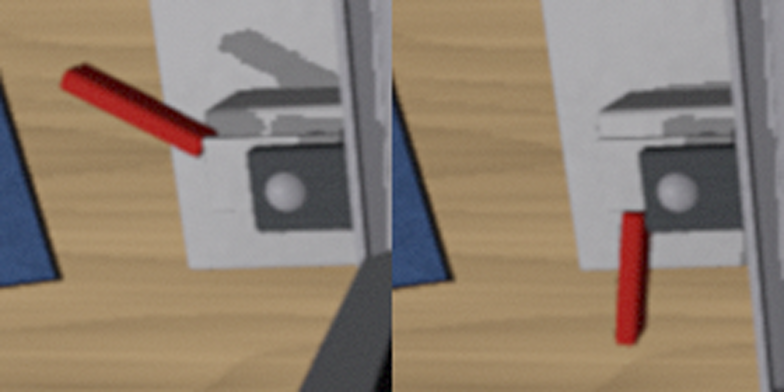

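The lever has turned about 1.92 rad in the pictures, and it could be at its stop or blocked by something else. I'll test with a push at a different radius, finger orientation and height.

```bash
python3 - <<'E'
from h import *
x=.487; o=down(0)
r.move_to([x,-.05,.27],o); r.move_l([x,-.05,.104],vel=.15); r.hold(.2); f0=telemetry.current_wrist_force()
for y in np.arange(-.066,-.125,-.006):
    r.move_l([x,y,.104],vel=.05,guard=30); f=telemetry.current_wrist_force()-f0; print(round(y,3),telemetry.current_ee_pos().round(4),f.round(1))
    if np.linalg.norm(f)>40: break
r.hold(.3); r.move_l([x,-.05,.104],vel=.1); r.move_l([x,-.05,.27],vel=.25)
im,cal=snap("top","t2")
h=cv2.cvtColor(im,cv2.COLOR_RGB2HSV); m=(cv2.inRange(h,(0,170,50),(5,255,255))|cv2.inRange(h,(172,170,50),(180,255,255)))>0
v,u=np.where(m); q=plane(cal,np.c_[u,v],.09)[:,:2]; k=np.hypot(q[:,0]-.5735,q[:,1]+.111)<.12; q=q[k]
d=np.linalg.svd(q-q.mean(0),full_matrices=False)[2][0]; print(np.degrees(np.arctan2(d[1],d[0]))%180,k.sum(),q.mean(0))
print(lookneedle("w6"),telemetry.current_t())
E
python3 -c "
import cv2;cv2.imwrite('pics/c6.png',cv2.resize(cv2.imread('pics/w6.png')[100:300,130:370],None,fx=2.5,fy=2.5,interpolation=cv2.INTER_CUBIC))"
```

```text
-0.066 [ 0.487  -0.0664  0.104 ] [ 1.6 -1.1  0.8]
-0.072 [ 0.487  -0.0722  0.104 ] [0.9 0.1 0.4]
-0.078 [ 0.4867 -0.0772  0.1039] [0.9 4.1 1.7]
-0.084 [ 0.4866 -0.078   0.1039] [ 2.4 18.7  3.9]
-0.09 [ 0.4866 -0.0786  0.1039] [ 4.3 32.1  7. ]
-0.096 [ 0.4865 -0.0792  0.1039] [ 7.5 45.2  9.2]<stdin>:11: RuntimeWarning: Mean of empty slice.
  ret = um.true_divide(
Traceback (most recent call last):
IndexError: index 0 is out of bounds for axis 0 with size 0
[ WARN:0@0.007] global loadsave.cpp:275 findDecoder imread_('pics/w6.png'): can't open/read file: check file path/integrity
Traceback (most recent call last):
TypeError: 'NoneType' object is not subscriptable
```

Contact came at the lever itself, and 45 N moved it only about 2 mm, so the lever is at its end stop. It must have started slightly swung. I'll unload now, checking the needle after the first weight.

```bash
cat > un.py <<'E'
from h import *
import sys
def put(x,y,a):
    r.move_to([x,y,.30],down(a)); r.move_l([x,y,.07],vel=.2); r.hold(.15)
    hit=r.move_l([x,y,.045],vel=.03,guard=3.); z=telemetry.current_ee_pos()[2]
    gripper_to(.045); r.hold(.15); r.move_l([x,y,.30],vel=.3); return hit,z
def unload(i,tgt):
    x,y=slot(i); print("pick",pick(x,y,YAW,.127)); print("put",put(*tgt),telemetry.current_t())
E
python3 - <<'E'
from un import *
print(lookmat("m7"))
unload(2,(.6155,.271,.0))
im,cal=snap("wrist","w7")
print(lookneedle("w8"),[f for f in fins(*snap("wrist"),ztop=.189) if f[1]<-.15 and f[1]>-.35], telemetry.current_t())
E
```

```text
[(np.float64(0.5084), np.float64(0.255), np.float64(0.224), 347, 0.31)]
pick (0.011903905529593868, np.float64(0.5004630532832167))
put (True, np.float64(0.05383255732211862)) 69.5583
(1.152, 65, [-0.002, 0.001]) [(np.float64(0.6216), np.float64(-0.2771), np.float64(0.063), 605, 0.35), (np.float64(0.5321), np.float64(-0.2789), np.float64(0.09), 497, 0.42)] 71.9083
```

View pics/w8.png

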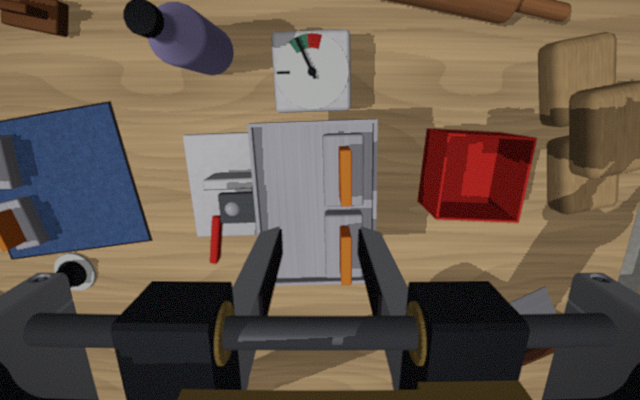

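The needle held at 1.152 with one weight off, so the clamp works. I'll unload the other two.

```bash
python3 - <<'E'
from un import *
unload(1,(.52,.1815,.041)); print(lookmat())
unload(0,(.6303,.1165,.209)); print(lookmat("m9"))
print([ (d["at"],d["score"]) for d in models.mark_of("timer_grip","wrist")],telemetry.current_t())
E
python3 -c "
import cv2;cv2.imwrite('pics/c9.png',cv2.resize(cv2.imread('pics/m9.png')[40:260,190:440],None,fx=2.5,fy=2.5,interpolation=cv2.INTER_CUBIC))"
```

```text
pick (0.011815423562732859, np.float64(0.5588941363555718))
put (True, np.float64(0.05377098315771719)) 81.4667
[(np.float64(0.6108), np.float64(0.2702), np.float64(-0.018), 339, 0.43), (np.float64(0.5077), np.float64(0.2551), np.float64(0.234), 344, 0.32), (np.float64(0.5193), np.float64(0.1813), np.float64(0.077), 460, 0.3)]
pick (0.011940217972487404, np.float64(0.35303280204799803))
put (True, np.float64(0.05364161618382106)) 93.4667
[(np.float64(0.612), np.float64(0.2707), np.float64(0.024), 364, 0.34), (np.float64(0.5093), np.float64(0.2551), np.float64(0.243), 343, 0.33), (np.float64(0.52), np.float64(0.1812), np.float64(0.032), 458, 0.3), (np.float64(0.6266), np.float64(0.1141), np.float64(0.189), 570, 0.29)]
[([0.4119, 0.1897, 0.0359], 0.76), ([0.5711, 0.1896, -0.0013], 0.61), ([0.6149, 0.2716, 0.0331], 0.29)] 94.7833
```

View pics/c9.png

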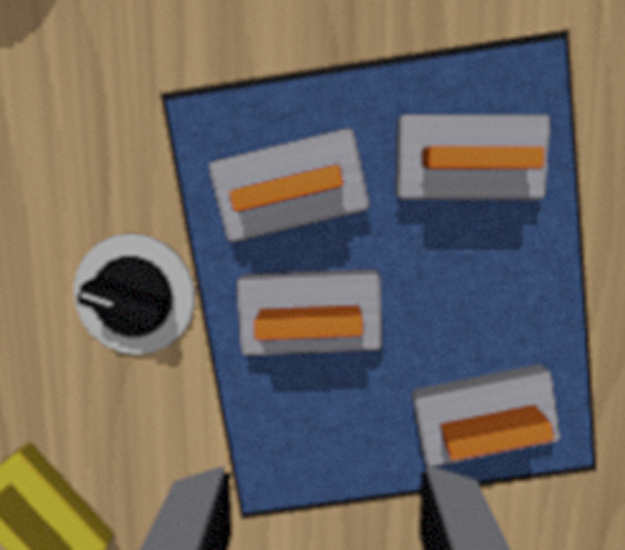

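All four weights stand on the mat again. The knob is at crop px (132,297) with its pointer towards -x, tilted about 20°. I'll take a closer look to measure it before gripping.

Run:
```python
from h import *
r.move_to([.413,.13,.22],down(np.pi/2)); r.hold(.2)
im,cal=snap("wrist"); print([d["at"] for d in models.mark_of("timer_grip","wrist")],pix(cal,[[.413,.192,.04]]))
u,v=pix(cal,[[.413,.192,.04]])[0].astype(int); 
c=im[v-70:v+70,u-70:u+70]
cv2.imwrite("pics/k.png",cv2.resize(c[:,:,::-1],None,fx=4,fy=4,interpolation=cv2.INTER_CUBIC))
cd=cal["position"],u,v; print(cd)
```

```text
[[0.4121, 0.1894, 0.0364]] [[318.43988775 121.92564769]]
(array([0.41355196, 0.20896325, 0.37529779]), np.int64(318), np.int64(121))
```

View pics/k.png

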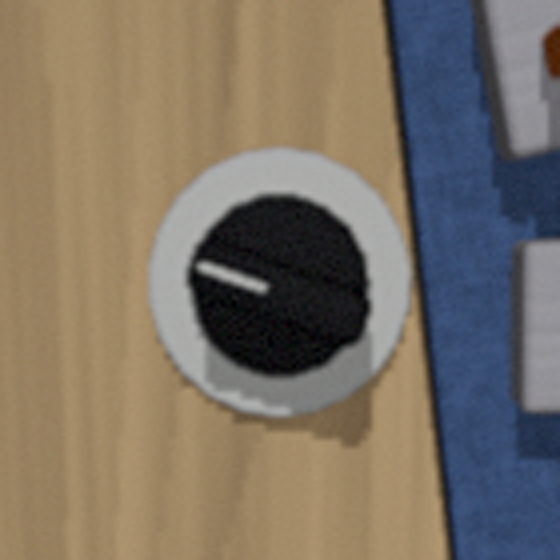

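The white pointer runs from crop px (267,289) to (200,267), so the bar lies at about 2.825 rad and its axis is at (0.413, 0.192). I'll grip it and wind clockwise.

Run:
```python
from h import *
x,y,psi=.413,.192,2.825
gripper_to(.032); r.move_to([x,y,.12],down(psi)); r.move_l([x,y,.044],vel=.1); gripper_to(0,20)
r.hold(.2); print(telemetry.current_opening()); q=np.array(telemetry.current_joints()); q0=q.copy(); t0=telemetry.current_torque()[2]
for i in range(20):
    q[5]+=.15
    if q[5]>2.6: break
    r.movej(q); r.hold(.1); t=telemetry.current_torque()[2]-t0; a=telemetry.current_joints()[5]-q0[5]
    print(round(q[5]-q0[5],2),round(a,3),round(t,2),telemetry.current_wrist_force().round(0))
    if abs(t)>1.2: break
gripper_to(.04); p=telemetry.current_ee_pos(); r.move_l([p[0],p[1],.2],vel=.2)
r.move_to([.413,.13,.22],down(np.pi/2)); r.hold(.2); im,cal=snap("wrist")
cv2.imwrite("pics/k2.png",cv2.resize(im[51:191,248:388][:,:,::-1],None,fx=4,fy=4,interpolation=cv2.INTER_CUBIC))
print(lookmat(),lookneedle("w12"),telemetry.current_t())
```

```text
0.013960937562106784
0.15 0.148 -0.05 [ 1. -1. -0.]
0.3 0.297 -0.09 [ 1. -1. -0.]
0.45 0.447 -0.08 [ 1. -2.  0.]
0.6 0.597 -0.05 [ 0. -1.  0.]
0.75 0.747 -0.01 [-0. -1.  1.]
0.9 0.897 -0.01 [ 0. -1. -1.]
1.05 1.047 0.02 [-0. -1. -0.]
1.2 1.197 -0.04 [ 1. -2. -0.]
1.35 1.347 -0.09 [-0. -2.  0.]
1.5 1.496 0.43 [2. 0. 0.]
1.65 1.646 0.66 [2. 2. 1.]
1.8 1.797 0.3 [ 1. -1.  1.]
1.95 1.946 1.1 [ 1. -0.  3.]
2.1 2.097 0.81 [ 1. -1.  3.]
2.25 2.242 5.19 [1. 0. 4.]
[(np.float64(0.6146), np.float64(0.2706), np.float64(0.049), 361, 0.37), (np.float64(0.5069), np.float64(0.2546), np.float64(0.225), 349, 0.3), (np.float64(0.5209), np.float64(0.1801), np.float64(0.07), 459, 0.31), (np.float64(0.6273), np.float64(0.1148), np.float64(0.154), 570, 0.29)] (1.153, 65, [-0.002, 0.001]) 109.7667
```

View pics/k2.png

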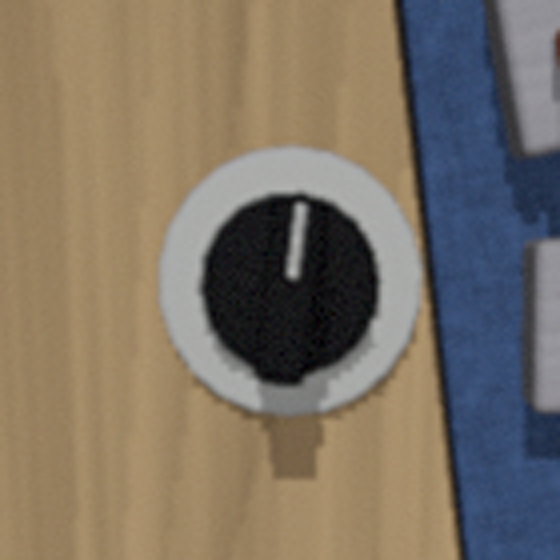

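The pointer is now at about 84°, having turned only 1.36 rad, and torque jumped from there on. That suggests the end stop followed by slip in the grip. I'll confirm by regripping harder and turning a little more.

Run:
```python
from h import *
x,y,psi=.413,.192,np.radians(84)
gripper_to(.034); r.move_to([x,y,.12],down(psi)); r.move_l([x,y,.044],vel=.1); gripper_to(0,50)
r.hold(.2); print(telemetry.current_opening()); q=np.array(telemetry.current_joints()); q0=q.copy(); t0=telemetry.current_torque()[2]
for i in range(7):
    q[5]+=.05; r.movej(q); r.hold(.15); t=telemetry.current_torque()[2]-t0
    print(round(q[5]-q0[5],2),round(t,2),round(telemetry.current_opening(),4))
    if abs(t)>1.5: break
gripper_to(.04); p=telemetry.current_ee_pos(); r.move_l([p[0],p[1],.2],vel=.2)
r.move_to([.413,.13,.22],down(np.pi/2)); r.hold(.2); im,cal=snap("wrist")
c=im[51:191,248:388]; cv2.imwrite("pics/k3.png",cv2.resize(c[:,:,::-1],None,fx=4,fy=4,interpolation=cv2.INTER_CUBIC)); print(telemetry.current_t())
```

```text
0.013306443245409364
0.05 0.68 0.0137
0.1 1.23 0.0138
0.15 1.08 0.0143
0.2 1.42 0.0152
0.25 1.11 0.0157
0.3 1.49 0.0165
0.35 1.98 0.017
118.8
```

View pics/k3.png

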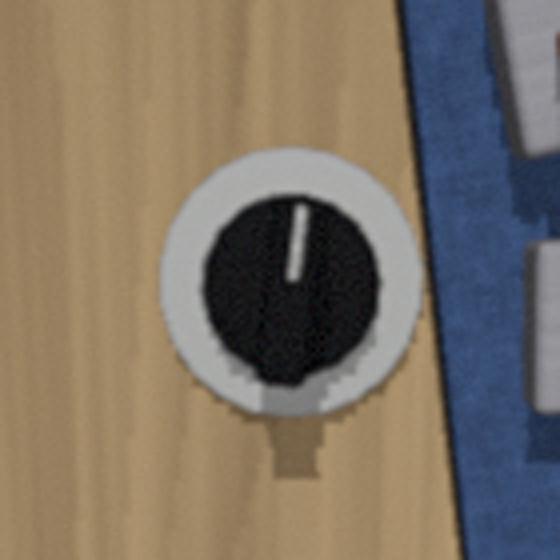

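The knob didn't move against about 2 N m, so it is at its end stop. I'll do a last check and hand in.

Run:
```python
from h import *
n=lookneedle(); fs=lookmat(); print(n,fs)
ok=len(fs)==4 and .9<n[0]<1.5 and all(abs(f[0]-.573)<.1 and abs(f[1]-.194)<.115 for f in fs)
if ok: print(r.sign_off())
```

```text
(1.147, 66, [-0.002, 0.001]) [(np.float64(0.6148), np.float64(0.2706), np.float64(0.029), 345, 0.41), (np.float64(0.5093), np.float64(0.2552), np.float64(0.236), 347, 0.31), (np.float64(0.5191), np.float64(0.1805), np.float64(0.066), 463, 0.29), (np.float64(0.6288), np.float64(0.116), np.float64(0.192), 573, 0.27)]
the job is handed in; nothing more can be done
None
```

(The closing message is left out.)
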